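Close a sample canister with its nested lids, then lift off the outer cover

ROBOT

A 6-joint arm with a two-finger parallel gripper is mounted at the origin on the work surface. World frame = base frame: x ahead of the robot, y to its left, z up, the work surface at z = 0. Lengths are in m, angles in degrees, forces in N, time in s.
With the tool pointing down it reaches from about 0.3 to 0.75 m from the base axis. Payload 8.5 kg.
Tool frame: the origin (TCP) lies midway between the tips of the shut fingers; the grasp point (between the pads) lies 19 mm behind it; z points along the fingers, y is the line along which they close (so a half turn about z gives the same grasp; the last joint's range is limited). The gripper opens to 85 mm and grips with 20 to 120 N. Pads are 22 mm wide; open, the fingers measure 114 mm over their backs; the gripper's body (76 mm by 85 mm) begins 54 mm behind the grasp point. The pads swing forward as they close: fully open they stand 13 mm farther back than shut.
Start: joints at [-83.554, 21.807, 74.336, -0, 83.858, -12.336], TCP at [0.177, -0.521, 0.231] pointing down, gripper open.
Joint ranges: [-178.18, 178.18], [-50.72, 133.34], [12.68, 142.11], [-81.47, 261.47], [9.98, 163.14], [-165.26, 165.26]. Speed limits (degrees/s): [136.94, 136.94, 180, 180, 180, 180].

INTERFACE

Orientations are given as a 3x3 rotation matrix whose columns are the frame's x, y, z axes.
In Python, from rig import env, get_image, close_job gives the robot as it stands.
- The arm moves only by the tool step_arm, never from a script. Its argument "targets" is a list of rows, each a list of 2 entries, a list of its own where there are three numbers: the shift along the tool's x, y, z as a fraction of full scale, then the turn, a rotation vector about the tool's x, y, z as a fraction of full scale. In form: [[[x, y, z], [wx, wy, wz]], ...]. A call has 1 to 10 rows; each row is the pose to reach, as a shift and turn from the pose commanded when the call began, along the tool's axes at that moment; what a row does not reach only later rows make up. Full scale, the value 1, is 0.3 m for a shift and 45 degrees for a turn. A row lasts 1/12 s, in which the tool goes at most 41.7 mm and 7.16 degrees, less where a joint would pass 70% of its speed; a pose out of reach is approached as far as the arm can. A call with a number of a shift or a turn outside -1 to 1 is refused whole. A call with a gripper value outside its range is refused whole. "jaw" is the finger opening in mm, from 0 to 85.4, set as the call begins (left out, the last holds). The fingers move at their own pace and stop on an object; "grip_force" is the grip in N (left out, the last holds). Time passes only in rows, so rows that repeat a pose let the fingers close. It gives the time, the measured TCP pose, the force, the opening and the grip force at its end, in the units of the state.
- env.observe(): the state, without advancing time (a new reading comes with each control period).
- get_image(name): name is "scene" or "side" or "wrist"; returns a dict with "img" (384x512x3 uint8, red, green, blue), "z_map" (384x512 float32, m along the optical axis (not along the pixel's ray), 0 where there is no reading), "intrinsics" (3x3 intrinsics, pixels), "D" ([k1, k2, p1, p2, k3] as OpenCV has them; the pictures are not rectified), "rvec" (rotation vector, rad) and "tvec" (3), from world to camera coordinates, as OpenCV has them. Camera axes: x right, y down, z forward; pixel columns grow to the right and rows downward; lengths in m; the calibration is good to about 2 mm. A picture is of the moment at which its call begins.
- close_job(): hands the job in; it is judged then, once.
The state is a dict: "time_s": time; "q": joint angles; "qvel": joint speeds; "joint_efforts": joint torques, N m; "position": TCP position; "tool_rot": TCP orientation; "ft_force": force on the tool from outside, world axes, zero at the start; "wrist_torque": the same for the moment, N m; "grip_width": finger opening in m; "gripper_force": force on a finger pad.
Only numpy, scipy, OpenCV 4.12 (cv2) and the standard library are available. Lean on these libraries where they do the work, as an engineer would, in place of code of your own. Each camera call takes 0.05 s, during which the arm holds its last target. There are 200 camera calls.

TASK

The steel sample canister stands open, and its lid set (white inner lid with a red knob, blue outer cover nested over it) waits on the lid rest: take the set by the red knob, carry both lids together and lower them, without dropping them, until the inner lid sits fully home on the canister, then let go of the knob. Then take the blue cover by its collar and lift it alone, straight up and level, leaving the inner lid seated undisturbed, and finish while still holding the cover in the gripper above the canister, its bottom edge a few centimetres clear of the top of the red knob. Do not shove the canister about, and leave the tube rack, the tip box and the bottle alone.

Things in the scene. Friction and masses are not known exactly. Their poses are not given: they have to be found in the camera images.
- canister: open round stainless steel canister, loose on the bench, about 0.9 kg with its vials; outside diameter 98 mm, height 95 mm, wall 4 mm (mouth 90 mm). Origin: centre of its underside, z up. The inner lid seats with its flange on the rim and its plug inside the mouth.
- lid_rest: fixed grey upright ring on a black foot disc 120 mm across; ring 98 mm outside, 90 mm inside, top 40 mm above the bench. Origin: centre of its underside, z up. The lid set sits on it at the start, plug inside the ring, just as it will sit on the canister.
- inner_lid: white inner lid, round, 0.08 to 0.17 kg. Origin: centre of its underside, z up. Black plug 84 mm across, bevelled foot, z 0 to 12 mm; white flange 100 mm across, z 12 to 18; conical hub 31 mm, z 18 to 26; red upright knob on the axis, 20 mm across, to z = 73. Home on the canister its origin is 83 mm above the canister's origin (28 mm above the rest's). Lifted by its knob it carries the cover too.
- outer_cover: blue outer cover, round, 0.10 to 0.21 kg, lying loose on the flange. Origin: centre of its bottom edge, z up. Skirt 115 mm outside, 108 inside, z 0 to 20 mm; top plate z 20 to 25; round collar 50 mm across, z 25 to 45; 34 mm hole through collar and plate. Nested, its origin is 2 mm below the inner lid's, and the knob sticks out 30 mm above the collar.
- tube_rack: bystander: black tube rack 100 x 190 mm, 50 mm high, with red-capped tubes up to 82 mm; origin at the centre of its underside, long side along its y
- tip_box: bystander: magenta pipette tip box 110 x 80 mm, 62 mm high; origin at the centre of its underside, long side along its x
- reagent_bottle: bystander: amber bottle 60 mm across, 130 mm high; origin at the centre of its underside
There are look-alikes about, which are no part of the job. Of the things shaped like the outer_cover, the blue one is meant.

How it is judged:
By the outcome, as a careful person would: the job done as asked, in the order asked, and still so for the second after the job is handed in, while the arm keeps its last pose, push and grip.
It also fails if it takes over 58 s, if anything falls off the work surface, if the arm or the gripper's body presses on something with over 40 N, if the wrist force passes 120 N, or if a joint passes its speed limit or range.

## Working session

There is one attempt and no reset: what is moved stays moved. The work goes in short steps, Python scripts to look and compute and a tool call to move; the robot and the scene stay as the last step left them, time stands still between calls to the robot, and variables do not carry over. Pictures are saved under pics/ and viewed, at most 10 in all, crops included, and the job is handed in when it is done.

Besides the shell and the picture viewer there is one more tool, called after "Request:" by a JSON object that holds its "api" and its "payload", one argument or row to a line. step_arm: Moves the arm, as the interface text tells. Its arguments: {"type":"object","properties":{"targets":{"type":"array","items":{"type":"array"}},"jaw":{"type":"number"},"grip_force":{"type":"number"}},"required":["targets"]}

```bash
mkdir -p pics; ls
cat > h.py <<'E'
import numpy as np, cv2
from rig import env, get_image, close_job
def cloud(d):
    z=d["z_map"]; K=np.array(d["intrinsics"],float); D=np.array(d["D"],float)
    h,w=z.shape; u,v=np.meshgrid(np.arange(w),np.arange(h))
    p=cv2.undistortPoints(np.stack([u,v],-1).reshape(-1,1,2).astype(float),K,D).reshape(h,w,2)
    P=np.concatenate([p*z[...,None],z[...,None]],-1)
    R,_=cv2.Rodrigues(np.array(d["rvec"],float)); 
    W=(P-np.array(d["tvec"],float).reshape(3))@R
    W[z<=0]=np.nan
    return W
def save(d,n): cv2.imwrite("pics/"+n,d["img"][...,::-1])
E
python3 - <<'E'
from h import *
ims=[]
for n in("scene","side","wrist"):
    d=get_image(n); np.savez("pics/%s0.npz"%n,W=cloud(d),img=d["img"]); ims.append(d["img"])
a=np.concatenate([ims[0],ims[1]],1)
cv2.imwrite("pics/a.png",cv2.resize(a,(800,300),interpolation=cv2.INTER_AREA)[...,::-1])
save(d,"w0.png"); cv2.imwrite("pics/s0.png",ims[0][...,::-1])
s=env.observe();print({k:np.round(v,3).tolist() for k,v in s.items()})
E
```

```text
pics
{'time_s': 0.15, 'q': [-83.555, 21.833, 74.372, 0.001, 83.858, -12.334], 'qvel': [-0.102, -0.128, -0.115, -0.07, 0.056, -0.082], 'joint_efforts': [0.002, -44.862, -23.135, -0.0, 0.004, 0.0], 'position': [0.177, -0.52, 0.231], 'tool_rot': [[0.947, 0.322, -0.0], [0.322, -0.947, 0.001], [0.0, -0.001, -1.0]], 'ft_force': [-0.253, 0.347, -0.663], 'wrist_torque': [-0.007, 0.005, -0.003], 'gripper_force': 0.0, 'grip_width': 0.085}
```

View pics/s0.png

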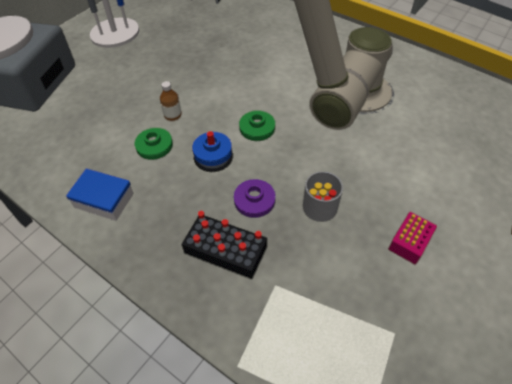

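View pics/a.png

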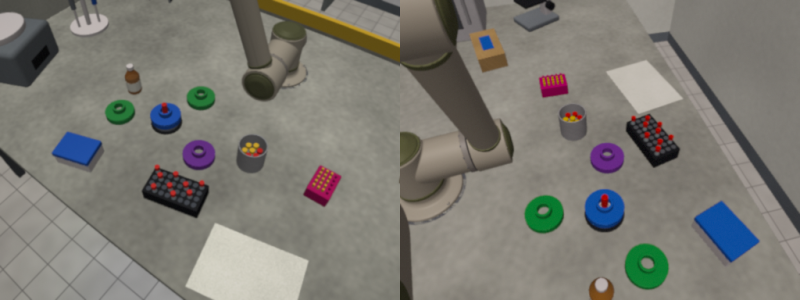

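The scene picture shows the lid set at about (212,150), with the red knob at (211,137), and the open canister at (322,195). There are green and purple look-alike covers nearby. In the side picture the set is at about (261,265) and the canister at (220,155).

```bash
cat >> h.py <<'E'
from scipy.optimize import least_squares
def circ(P,r=None):
    P=P[:,:2]; c0=np.median(P,0)
    if r is None:
        f=lambda p:np.hypot(*(P-p[:2]).T)-p[2]; s=least_squares(f,[*c0,.05],loss="soft_l1",f_scale=.002)
    else:
        f=lambda p:np.hypot(*(P-p[:2]).T)-r; s=least_squares(f,c0,loss="soft_l1",f_scale=.002)
    return np.round(s.x,4),len(P)
E
python3 - <<'E'
from h import *
for n in("scene","side"):
    f=np.load("pics/%s0.npz"%n); W=f["W"]; I=f["img"].astype(int); R,G,B=I[...,0],I[...,1],I[...,2]
    v,u=np.mgrid[:384,:512]
    ks,kc=((212,150),(322,195)) if n=="scene" else ((261,265),(220,155))
    near=lambda c,r:np.hypot(u-c[0],v-c[1])<r
    print(n,"bench z",np.nanmedian(W[...,2][near(((280,120) if n=="scene" else (300,150)),15)]))
    blue=W[near(ks,32)&(B>R+60)&(B>G+30)]; blue=blue[~np.isnan(blue[:,0])]
    red=W[near(ks,32)&(R>B+70)&(R>G+70)]; red=red[~np.isnan(red[:,0])]
    print("blue z pct",np.percentile(blue[:,2],[5,25,50,75,95]).round(3)," red",red.mean(0).round(4),red.max(0).round(4),red.min(0).round(4),len(red))
    sk=blue[(blue[:,2]>.03)&(blue[:,2]<.044)]; print("skirt",circ(sk,.0575))
    pl=blue[(blue[:,2]>.046)&(blue[:,2]<.056)]; print("plate mean",pl.mean(0).round(4),"z",np.median(pl[:,2]), "minmax",pl.min(0).round(3),pl.max(0).round(3))
    C=W[near(kc,36)].reshape(-1,3); C=C[~np.isnan(C[:,0])]
    rim=C[(C[:,2]>.088)&(C[:,2]<.102)]; print("rim",circ(rim,.047),rim[:,:2].min(0),rim[:,:2].max(0), np.percentile(C[:,2],95))
    out=C[(C[:,2]>.03)&(C[:,2]<.102)]; print("all can",out.min(0).round(4),out.max(0).round(4))
E
```

```text
scene bench z 0.001295550341751107
blue z pct [0.039 0.05  0.051 0.053 0.071]  red [ 0.5405 -0.2098  0.0921] [ 0.5467 -0.2028  0.1053] [ 0.5278 -0.2207  0.0692] 53
skirt (array([ 0.6171, -0.1434]), 87)
plate mean [ 0.5451 -0.2046  0.0513] z 0.05135204973766867 minmax [ 0.482 -0.269  0.046] [ 0.594 -0.154  0.056]
rim (array([0.5084, 0.1415]), 251) [0.45969189 0.09377393] [0.55632776 0.18915164] 0.09081751038215702
all can [0.4584 0.0938 0.03  ] [0.5578 0.1898 0.0987]
side bench z 0.002325307613034399
blue z pct [0.038 0.049 0.05  0.052 0.07 ]  red [ 0.534  -0.2166  0.0897] [ 0.5433 -0.2046  0.1034] [ 0.5267 -0.2225  0.0621] 112
skirt (array([ 0.536 , -0.2118]), 131)
plate mean [ 0.5341 -0.2181  0.0503] z 0.05024827720041368 minmax [ 0.479 -0.27   0.046] [ 0.592 -0.156  0.056]
rim (array([0.5054, 0.141 ]), 218) [0.45716065 0.09294726] [0.55375744 0.19057731] 0.08880941166323356
all can [0.4568 0.0914 0.0301] [0.5542 0.1907 0.0981]
```

Request:
{"api": "step_arm", "payload": {
  "targets": [
    [[0.05,-0.02,0],[0,0,0]],
    [[0.15,-0.06,0],[0,0,0]],
    [[0.25,-0.1,0],[0,0,0]],
    [[0.35,-0.14,0],[0,0,0]],
    [[0.45,-0.18,0],[0,0,0]],
    [[0.55,-0.22,0],[0,0,0]],
    [[0.65,-0.26,0],[0,0,0]],
    [[0.75,-0.3,0],[0,0,0]]
  ],
  "jaw": 85
}}

```text
time_s: 0.82
position: [0.3621, -0.3617, 0.2312]
tool_rot: [[0.947, 0.322, -0.0], [0.322, -0.947, 0.0], [-0.0, -0.0, -1.0]]
ft_force: [-0.8, 0.3, 0.1]
grip_width: 0.0847
gripper_force: 0.0
```

Request:
{"api": "step_arm", "payload": {
  "targets": [
    [[0.1,-0.04,0],[0,0,0]],
    [[0.2,-0.08,0],[0,0,0]],
    [[0.3,-0.12,0],[0,0,0]],
    [[0.4,-0.16,0],[0,0,0]],
    [[0.5,-0.2,0],[0,0,0]],
    [[0.6,-0.24,0],[0,0,0]],
    [[0.68,-0.27,0],[0,0,0]],
    [[0.715,-0.286,0],[0,0,0]],
    [[0.715,-0.286,0],[0,0,0]],
    [[0.715,-0.286,0],[0,0,0]]
  ]
}}

```text
time_s: 1.65
position: [0.5362, -0.2129, 0.231]
tool_rot: [[0.947, 0.323, -0.001], [0.323, -0.947, 0.0], [-0.001, -0.0, -1.0]]
ft_force: [-0.3, 0.1, 0.1]
grip_width: 0.0854
gripper_force: 0.0
```

Run:
```python
from h import *
s=env.observe(); print(s["time_s"],np.round(s["position"],4),np.round(s["tool_rot"],3).tolist(),np.round(s["q"],1))
d=get_image("wrist"); save(d,"w1.png"); np.savez("pics/w1.npz",W=cloud(d),img=d["img"])
```

```text
1.65 [ 0.5362 -0.2129  0.231 ] [[0.947, 0.323, -0.001], [0.323, -0.947, 0.0], [-0.001, -0.0, -1.0]] [-33.4  24.6  69.9  -0.   85.6  37.8]
```

View pics/w1.png

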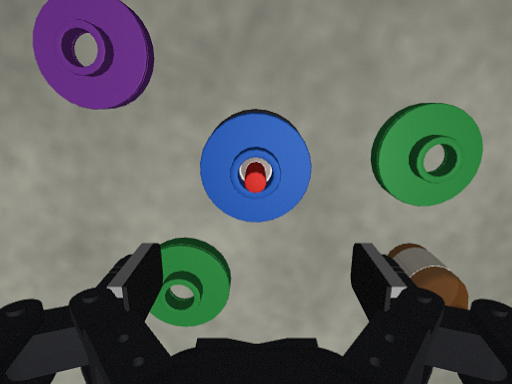

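The wrist picture shows the blue set with the knob top at (256,180) and the collar around (256,170), centred between the fingers. The amber bottle is near the right finger at (430,275), so I'll check its clearance.

Run:
```python
from h import *
f=np.load("pics/w1.npz"); W=f["W"]; I=f["img"].astype(int); R,G,B=I[...,0],I[...,1],I[...,2]
v,u=np.mgrid[:384,:512]; near=np.hypot(u-256,v-166)<62
b=W[near&(B>R+60)&(B>G+30)]; red=W[near&(R>B+70)&(R>G+70)]
top=red[red[:,2]>.097]; print("knob top",top.mean(0).round(4),top.min(0).round(4),top.max(0).round(4),len(top),circ(top))
pl=b[abs(b[:,2]-.051)<.003]
h=cv2.convexHull(pl[:,:2].astype(np.float32))[:,0]; print("plate",circ(h,.0575),circ(h))
co=b[abs(b[:,2]-.071)<.003]; h=cv2.convexHull(co[:,:2].astype(np.float32))[:,0]; print("collar",circ(h,.025),circ(h),np.median(co[:,2]))
s=env.observe(); T=np.array(s["tool_rot"]); p=np.array(s["position"])
bt=W[(u>385)&(u<470)&(v>240)&(v<310)&(R>B+15)]; bt=bt[bt[:,2]>.03]
q=(bt-p)@T; print("bottle world",bt.min(0).round(3),bt.max(0).round(3),"tool",q.min(0).round(3),q.max(0).round(3))
f=np.load("pics/scene0.npz"); W=f["W"]; Q=W[80:120,158:184].reshape(-1,3); Q=Q[Q[:,2]>.03]; print("bottle scene",np.nanmedian(Q,0).round(3),Q.min(0).round(3),Q.max(0).round(3))
```

```text
knob top [ 0.5366 -0.2107  0.1016] [ 0.5272 -0.2202  0.0977] [ 0.5455 -0.2015  0.1036] 364 (array([ 0.5365, -0.2107,  0.0066]), 364)
plate (array([ 0.5362, -0.2107]), 67) (array([ 0.5362, -0.2108,  0.0567]), 67)
collar (array([ 0.5358, -0.2109]), 38) (array([ 0.5359, -0.2109,  0.0246]), 38) 0.07156612997609413
bottle world [ 0.479 -0.459  0.061] [ 0.566 -0.257  0.292] tool [-0.126  0.05  -0.061] [0.014 0.218 0.17 ]
bottle scene [ 0.486 -0.425  0.084] [ 0.448 -0.458  0.03 ] [ 0.506 -0.407  0.135]
```

Request:
{"api": "step_arm", "payload": {
  "targets": [
    [[0.003,-0.0064,0.07],[0,0,0]],
    [[0.003,-0.0064,0.14],[0,0,0]],
    [[0.003,-0.0064,0.21],[0,0,0]],
    [[0.003,-0.0064,0.28],[0,0,0]],
    [[0.003,-0.0064,0.35],[0,0,0]],
    [[0.003,-0.0064,0.41],[0,0,0]],
    [[0.003,-0.0064,0.46],[0,0,0]],
    [[0.003,-0.0064,0.5],[0,0,0]],
    [[0.003,-0.0064,0.513],[0,0,0]],
    [[0.003,-0.0064,0.513],[0,0,0]]
  ]
}}

```text
time_s: 2.53
position: [0.5358, -0.2115, 0.0768]
tool_rot: [[0.947, 0.32, -0.002], [0.32, -0.947, 0.001], [-0.001, -0.001, -1.0]]
ft_force: [0.6, 0.2, -0.4]
grip_width: 0.0848
gripper_force: 0.0
```

Request:
{"api": "step_arm", "payload": {
  "targets": [
    [[0,0,0],[0,0,0]],
    [[0,0,0],[0,0,0]],
    [[0,0,0],[0,0,0]],
    [[0,0,0],[0,0,0]],
    [[0,0,0],[0,0,0]],
    [[0,0,0],[0,0,0]],
    [[0,0,0],[0,0,0]],
    [[0,0,0],[0,0,0]],
    [[0,0,0],[0,0,0]],
    [[0,0,0],[0,0,0]]
  ],
  "jaw": 0,
  "grip_force": 60
}}

```text
time_s: 3.37
position: [0.537, -0.2107, 0.078]
tool_rot: [[0.947, 0.322, 0.001], [0.322, -0.947, -0.001], [0.001, 0.001, -1.0]]
ft_force: [-0.0, 0.7, 5.0]
grip_width: 0.0182
gripper_force: 58.5
```

Request:
{"api": "step_arm", "payload": {
  "targets": [
    [[0,0,-0.01],[0,0,0]],
    [[0,0,-0.03],[0,0,0]],
    [[0,0,-0.06],[0,0,0]],
    [[0,0,-0.1],[0,0,0]],
    [[0,0,-0.15],[0,0,0]],
    [[0,0,-0.2],[0,0,0]],
    [[0,0,-0.25],[0,0,0]],
    [[0,0,-0.29],[0,0,0]],
    [[0,0,-0.31],[0,0,0]],
    [[0,0,-0.31],[0,0,0]]
  ]
}}

```text
time_s: 4.2
position: [0.5372, -0.2109, 0.172]
tool_rot: [[0.947, 0.322, 0.002], [0.322, -0.947, -0.001], [0.002, 0.002, -1.0]]
ft_force: [1.2, 0.3, -2.0]
grip_width: 0.0179
gripper_force: 58.7
```

Run:
```python
from h import *
s=env.observe(); print(s["time_s"],np.round(s["position"],4),np.round(s["ft_force"],2),np.round(s["wrist_torque"],3),s["grip_width"],s["gripper_force"])
d=get_image("side"); e=get_image("wrist")
W=cloud(d)
cv2.imwrite("pics/b.png",cv2.resize(np.concatenate([d["img"],e["img"]],1),(800,300),interpolation=cv2.INTER_AREA)[...,::-1])
```

```text
4.2 [ 0.5372 -0.2109  0.172 ] [ 1.19  0.29 -1.98] [-0.001 -0.03  -0.005] 0.017924506200384997 58.71014714241028
```

View pics/b.png

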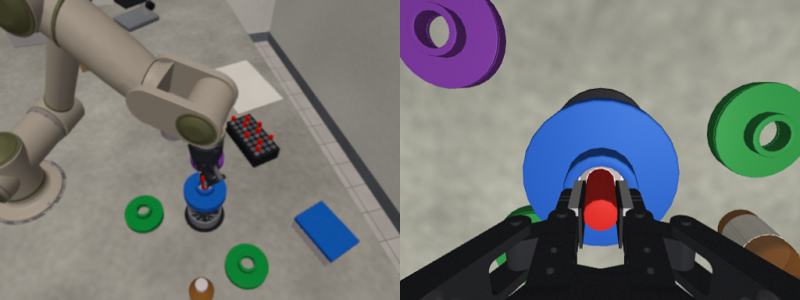

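The side view shows the set lifted off the rest. The wrist view shows the red knob held at about (600,200) in the composite, with the cover level. Next I carry it towards the canister.

Request:
{"api": "step_arm", "payload": {
  "targets": [
    [[0,-0.01,0],[0,0,0]],
    [[0,-0.03,0],[0,0,0]],
    [[0,-0.06,0],[0,0,0]],
    [[0,-0.1,0],[0,0,0]],
    [[0,-0.15,0],[0,0,0]],
    [[0,-0.2,0],[0,0,0]],
    [[-0.005,-0.26,0],[0,0,0]],
    [[-0.005,-0.32,0],[0,0,0]],
    [[-0.01,-0.38,0],[0,0,0]],
    [[-0.01,-0.44,0],[0,0,0]]
  ]
}}

```text
time_s: 5.13
position: [0.4904, -0.0848, 0.1705]
tool_rot: [[0.947, 0.322, -0.0], [0.322, -0.947, 0.0], [-0.0, -0.0, -1.0]]
ft_force: [0.6, 0.6, -2.9]
grip_width: 0.0179
gripper_force: 58.7
```

Request:
{"api": "step_arm", "payload": {
  "targets": [
    [[0,-0.06,0],[0,0,0]],
    [[0,-0.12,0],[0,0,0]],
    [[0,-0.18,0],[0,0,0]],
    [[0,-0.24,0],[0,0,0]],
    [[0,-0.3,0],[0,0,0]],
    [[0,-0.35,0],[0,0,0]],
    [[0,-0.38,0],[0,0,0]],
    [[0,-0.4,0],[0,0,0]],
    [[0,-0.41,0],[0,0,0]],
    [[0,-0.41,0],[0,0,0]]
  ]
}}

```text
time_s: 5.97
position: [0.4517, 0.0301, 0.1705]
tool_rot: [[0.947, 0.322, 0.0], [0.322, -0.947, -0.0], [0.0, 0.0, -1.0]]
ft_force: [-0.3, -0.3, -2.3]
grip_width: 0.0178
gripper_force: 58.7
```

Run:
```python
from h import *
s=env.observe(); print(s["time_s"],np.round(s["position"],4),np.round(s["tool_rot"],3).tolist(),np.round(s["ft_force"],2),s["grip_width"])
e=get_image("wrist"); save(e,"w2.png"); np.savez("pics/w2.npz",W=cloud(e),img=e["img"])
```

```text
5.9667 [0.4517 0.0301 0.1705] [[0.947, 0.322, 0.0], [0.322, -0.947, -0.0], [0.0, 0.0, -1.0]] [-0.34 -0.26 -2.34] 0.017843177319949596
```

View pics/w2.png

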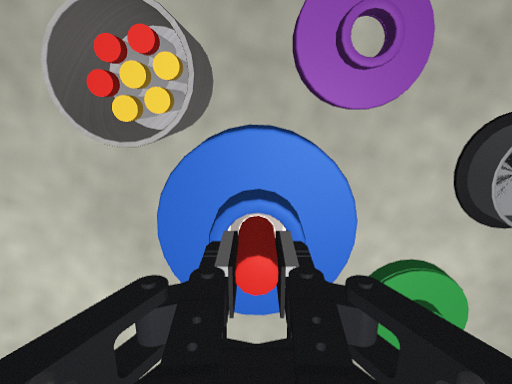

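The wrist view shows the canister rim fully visible around (125,65), touching the top edge of the picture. The cover sits level around (257,220) and the knob is centred in the jaws.

Run:
```python
from h import *
f=np.load("pics/w2.npz"); W=f["W"]; I=f["img"].astype(int); R,G,B=I[...,0],I[...,1],I[...,2]
v,u=np.mgrid[:384,:512]
C=W[(u<225)&(v<155)]; rim=C[abs(C[:,2]-.0945)<.004]
print("rim",circ(rim,.047),circ(rim),np.median(rim[:,2]),rim.min(0),rim.max(0))
h=cv2.convexHull(rim[:,:2].astype(np.float32))[:,0]; print("hull",circ(h,.049),circ(h))
b=W[(np.hypot(u-257,v-220)<105)&(v<300)&(B>R+60)&(B>G+30)]; z=np.median(b[:,2]); print("zmed",z,z-.0)
pl=b[abs(b[:,2]-z)<.004]; A=np.c_[pl[:,:2],np.ones(len(pl))]; print("slope",np.linalg.lstsq(A,pl[:,2],rcond=None)[0])
h=cv2.convexHull(pl[:,:2].astype(np.float32))[:,0]; h=h[[np.hypot(*(x-[.4517,.0301]))>.05 for x in h]];print("plate",circ(h,.0575),circ(h))
r=W[(abs(u-257)<26)&(v>210)&(v<300)&(R>B+70)&(R>G+70)]; t=r[r[:,2]>r[:,2].max()-.006]; print("knob",t.mean(0),r[:,2].max(),circ(t,.0095))
```

```text
rim (array([0.506 , 0.1425]), 3234) (array([0.5059, 0.1425, 0.0465]), 3234) 0.09525872087898272 [0.45715394 0.09417815 0.09051452] [0.55321326 0.19236693 0.09784984]
hull (array([0.5059, 0.1433]), 63) (array([0.5058, 0.1432, 0.0489]), 63)
zmed nan nan
slope [0. 0. 0.]Traceback (most recent call last):
  File "<stdin>", line 9, in <module>
TypeError: 'NoneType' object is not subscriptable
```

Run:
```python
from h import *
f=np.load("pics/w2.npz"); W=f["W"]; I=f["img"].astype(int); R,G,B=I[...,0],I[...,1],I[...,2]
v,u=np.mgrid[:384,:512]; ok=~np.isnan(W[...,0])
b=W[ok&(np.hypot(u-257,v-220)<105)&(v<300)&(B>R+60)&(B>G+30)]; z=np.median(b[:,2]); print("zmed",z)
pl=b[abs(b[:,2]-z)<.004]; A=np.c_[pl[:,:2],np.ones(len(pl))]; print("slope",np.linalg.lstsq(A,pl[:,2],rcond=None)[0])
h=cv2.convexHull(pl[:,:2].astype(np.float32))[:,0]; d=np.hypot(*(h-[.4517,.0301]).T); h=h[d>.054];print("plate",circ(h,.0575),circ(h))
r=W[ok&(abs(u-257)<26)&(v>210)&(v<300)&(R>B+70)&(R>G+70)]; t=r[r[:,2]>r[:,2].max()-.006]; print("knob",t.mean(0),r[:,2].max(),circ(t,.0095),len(t))
```

```text
zmed 0.14428450570904922
slope [-0.00067331  0.00113358  0.14446181]
plate (array([0.4502, 0.0303]), 57) (array([0.4507, 0.0305, 0.0569]), 57)
knob [0.45185226 0.0309231  0.19383542] 0.1960342272463018 (array([0.4498, 0.0302]), 1543) 1543
```

Request:
{"api": "step_arm", "payload": {
  "targets": [
    [[0.01,-0.01,0],[0,0,0]],
    [[0.03,-0.03,0],[0,0,0]],
    [[0.07,-0.07,0],[0,0,0]],
    [[0.115,-0.115,0],[0,0,0]],
    [[0.16,-0.16,0],[0,0,0]],
    [[0.205,-0.205,0],[0,0,0]],
    [[0.25,-0.25,0],[0,0,0]],
    [[0.28,-0.281,0],[0,0,0]],
    [[0.295,-0.296,0],[0,0,0]],
    [[0.295,-0.296,0],[0,0,0]]
  ]
}}

```text
time_s: 6.85
position: [0.5074, 0.1432, 0.1701]
tool_rot: [[0.946, 0.323, -0.0], [0.323, -0.946, 0.0], [-0.0, -0.0, -1.0]]
ft_force: [0.9, -0.3, -3.9]
grip_width: 0.0181
gripper_force: 58.8
```

Request:
{"api": "step_arm", "payload": {
  "targets": [
    [[0,0,0.01],[0,0,0]],
    [[0,0,0.025],[0,0,0]],
    [[0,0,0.04],[0,0,0]],
    [[0,0,0.055],[0,0,0]],
    [[0,0,0.065],[0,0,0]],
    [[0,0,0.075],[0,0,0]],
    [[0,0,0.08],[0,0,0]],
    [[0,0,0.08],[0,0,0]]
  ]
}}

```text
time_s: 7.52
position: [0.5069, 0.1423, 0.1461]
tool_rot: [[0.947, 0.322, -0.001], [0.322, -0.947, -0.0], [-0.001, -0.0, -1.0]]
ft_force: [-0.3, -0.5, -2.9]
grip_width: 0.018
gripper_force: 58.8
```

Run:
```python
from h import *
s=env.observe(); print(s["time_s"],np.round(s["position"],4),np.round(s["ft_force"],2),np.round(s["wrist_torque"],3),s["grip_width"])
d=get_image("scene"); e=get_image("side")
a=[cv2.resize(x["img"][y-60:y+60,c-65:c+65],(400,370),interpolation=cv2.INTER_CUBIC) for x,c,y in((d,322,180),(e,220,150))]
cv2.imwrite("pics/c.png",np.concatenate(a,1)[...,::-1])
```

```text
7.5167 [0.5069 0.1423 0.1461] [-0.35 -0.48 -2.94] [ 0.032  0.054 -0.018] 0.01804043274426703
```

View pics/c.png

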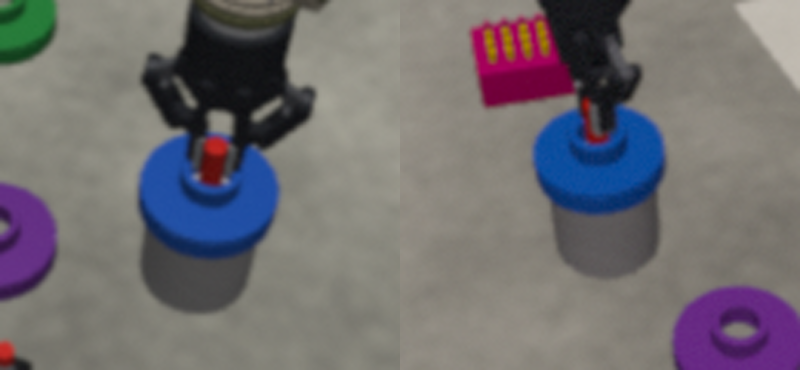

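Both views show the set centred over the canister, with the plug just at the rim. I lower it slowly and watch the force.

Request:
{"api": "step_arm", "payload": {
  "targets": [
    [[0,0,0.006],[0,0,0]],
    [[0,0,0.012],[0,0,0]],
    [[0,0,0.018],[0,0,0]],
    [[0,0,0.024],[0,0,0]],
    [[0,0,0.03],[0,0,0]],
    [[0,0,0.035],[0,0,0]],
    [[0,0,0.038],[0,0,0]],
    [[0,0,0.038],[0,0,0]]
  ]
}}

```text
time_s: 8.28
position: [0.507, 0.1424, 0.1348]
tool_rot: [[0.947, 0.322, -0.0], [0.322, -0.947, 0.0], [-0.0, -0.0, -1.0]]
ft_force: [-0.4, 0.2, -2.9]
grip_width: 0.018
gripper_force: 58.8
```

Request:
{"api": "step_arm", "payload": {
  "targets": [
    [[0,0,0.002],[0,0,0]],
    [[0,0,0.004],[0,0,0]],
    [[0,0,0.006],[0,0,0]],
    [[0,0,0.006],[0,0,0]]
  ]
}}

```text
time_s: 8.62
position: [0.507, 0.1424, 0.1331]
tool_rot: [[0.947, 0.322, -0.0], [0.322, -0.947, 0.0], [-0.0, -0.0, -1.0]]
ft_force: [-0.6, -0.4, -2.5]
grip_width: 0.0179
gripper_force: 58.8
```

No contact yet, so it goes in freely. I continue in small steps.

Request:
{"api": "step_arm", "payload": {
  "targets": [
    [[0,0,0.002],[0,0,0]],
    [[0,0,0.004],[0,0,0]],
    [[0,0,0.004],[0,0,0]],
    [[0,0,0.004],[0,0,0]]
  ]
}}

```text
time_s: 8.95
position: [0.5071, 0.1424, 0.133]
tool_rot: [[0.947, 0.322, 0.001], [0.322, -0.947, -0.0], [0.001, 0.0, -1.0]]
ft_force: [-2.4, -0.2, 6.7]
grip_width: 0.018
gripper_force: 59.9
```

Request:
{"api": "step_arm", "payload": {
  "targets": [
    [[0,0,0.002],[0,0,0]],
    [[0,0,0.003],[0,0,0]],
    [[0,0,0.003],[0,0,0]],
    [[0,0,0.003],[0,0,0]]
  ]
}}

```text
time_s: 9.28
position: [0.5072, 0.1424, 0.133]
tool_rot: [[0.947, 0.322, 0.002], [0.322, -0.947, -0.0], [0.002, 0.001, -1.0]]
ft_force: [-6.0, -1.9, 14.0]
grip_width: 0.0178
gripper_force: 60.6
```

Request:
{"api": "step_arm", "payload": {
  "targets": [
    [[0,0,-0.002],[0,0,0]],
    [[0,0,-0.004],[0,0,0]],
    [[0,0,-0.004],[0,0,0]]
  ]
}}

```text
time_s: 9.53
position: [0.5071, 0.1424, 0.133]
tool_rot: [[0.947, 0.322, 0.001], [0.322, -0.947, 0.0], [0.001, 0.0, -1.0]]
ft_force: [-3.7, -0.2, 6.6]
grip_width: 0.018
gripper_force: 59.6
```

Request:
{"api": "step_arm", "payload": {
  "targets": [
    [[0,0,0],[0,0,0]],
    [[0,0,0],[0,0,0]],
    [[0,0,0],[0,0,0]],
    [[0,0,0],[0,0,0]],
    [[0,0,0],[0,0,0]],
    [[0,0,0],[0,0,0]],
    [[0,0,0],[0,0,0]],
    [[0,0,0],[0,0,0]],
    [[0,0,0],[0,0,0]],
    [[0,0,0],[0,0,0]]
  ],
  "jaw": 85
}}

```text
time_s: 10.37
position: [0.5071, 0.1424, 0.1323]
tool_rot: [[0.947, 0.322, -0.0], [0.322, -0.947, -0.0], [-0.0, 0.0, -1.0]]
ft_force: [-0.1, -0.7, 0.3]
grip_width: 0.0851
gripper_force: 0.0
```

Request:
{"api": "step_arm", "payload": {
  "targets": [
    [[0,0,-0.05],[0,0,0]],
    [[0,0,-0.12],[0,0,0]],
    [[0,0,-0.2],[0,0,0]],
    [[0,0,-0.27],[0,0,0]],
    [[0,0,-0.3],[0,0,0]],
    [[0,0,-0.3],[0,0,0]],
    [[0,0,-0.3],[0,0,0]]
  ]
}}

```text
time_s: 10.95
position: [0.5068, 0.1424, 0.2216]
tool_rot: [[0.947, 0.322, -0.001], [0.322, -0.947, -0.0], [-0.001, -0.0, -1.0]]
ft_force: [0.3, -0.3, -1.2]
grip_width: 0.0849
gripper_force: 0.0
```

Run:
```python
from h import *
s=env.observe(); p=np.array(s["position"]); print(s["time_s"],np.round(p,4),s["grip_width"])
d=get_image("wrist"); save(d,"w3.png"); W=cloud(d); I=d["img"].astype(int); R,G,B=I[...,0],I[...,1],I[...,2]
ok=~np.isnan(W[...,0])&(np.hypot(W[...,0]-p[0],W[...,1]-p[1])<.07)
b=W[ok&(B>R+60)&(B>G+30)]; r=W[ok&(R>B+70)&(R>G+70)]
for z in(.106,.126):
    pl=b[abs(b[:,2]-z)<.004]; A=np.c_[pl[:,:2]-p[:2],np.ones(len(pl))]; print("z",z,"slope",np.linalg.lstsq(A,pl[:,2],rcond=None)[0].round(4),len(pl))
    h=cv2.convexHull(pl[:,:2].astype(np.float32))[:,0]; print(circ(h),circ(h,.0575 if z<.11 else .025))
t=r[r[:,2]>.150]; print("knob",np.median(t[:,2]),t.mean(0),circ(t))
```

```text
10.95 [0.5068 0.1424 0.2216] 0.0849086817874485
z 0.106 slope [0.000e+00 1.000e-04 1.067e-01] 10868
(array([0.5062, 0.1427, 0.0568]), 69) (array([0.506 , 0.1426]), 69)
z 0.126 slope [-0.0047  0.0006  0.1265] 1530
(array([0.506 , 0.1425, 0.0246]), 45) (array([0.5059, 0.1426]), 45)
knob 0.15657406409832952 [0.50690027 0.14315973 0.1564392 ] (array([0.5068, 0.1431, 0.0067]), 598)
```

View pics/w3.png

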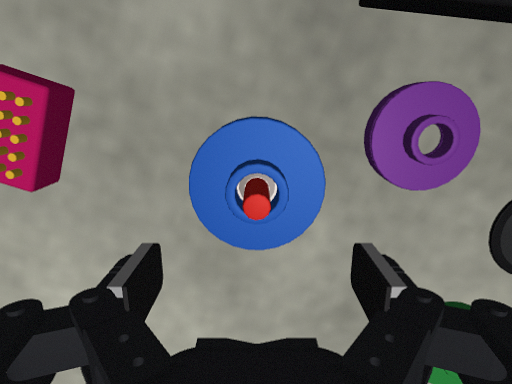

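The wrist view shows the cover level and concentric around (257,185), with the knob at (257,205). The measured heights, plate 0.1067 and knob top 0.1566, match a fully seated lid. Next I descend to the collar.

Request:
{"api": "step_arm", "payload": {
  "targets": [
    [[-0.002,-0.001,0.05],[0,0,0]],
    [[-0.002,-0.001,0.11],[0,0,0]],
    [[-0.002,-0.001,0.17],[0,0,0]],
    [[-0.002,-0.001,0.23],[0,0,0]],
    [[-0.002,-0.001,0.28],[0,0,0]],
    [[-0.002,-0.001,0.32],[0,0,0]],
    [[-0.002,-0.001,0.35],[0,0,0]],
    [[-0.002,-0.001,0.37],[0,0,0]],
    [[-0.002,-0.001,0.38],[0,0,0]],
    [[-0.002,-0.001,0.38],[0,0,0]]
  ]
}}

```text
time_s: 11.83
position: [0.5062, 0.1424, 0.1077]
tool_rot: [[0.947, 0.322, -0.001], [0.322, -0.947, -0.0], [-0.001, -0.0, -1.0]]
ft_force: [-0.2, -0.2, 0.2]
grip_width: 0.0852
gripper_force: 0.0
```

Request:
{"api": "step_arm", "payload": {
  "targets": [
    [[0,0,0],[0,0,0]],
    [[0,0,0],[0,0,0]],
    [[0,0,0],[0,0,0]],
    [[0,0,0],[0,0,0]],
    [[0,0,0],[0,0,0]],
    [[0,0,0],[0,0,0]],
    [[0,0,0],[0,0,0]],
    [[0,0,0],[0,0,0]]
  ],
  "jaw": 30,
  "grip_force": 40
}}

```text
time_s: 12.5
position: [0.5067, 0.1425, 0.1091]
tool_rot: [[0.947, 0.322, 0.001], [0.322, -0.947, 0.0], [0.001, 0.0, -1.0]]
ft_force: [-1.7, 0.1, 6.6]
grip_width: 0.0477
gripper_force: 41.9
```

Request:
{"api": "step_arm", "payload": {
  "targets": [
    [[0,0,-0.004],[0,0,0]],
    [[0,0,-0.008],[0,0,0]],
    [[0,0,-0.014],[0,0,0]],
    [[0,0,-0.02],[0,0,0]],
    [[0,0,-0.028],[0,0,0]],
    [[0,0,-0.036],[0,0,0]],
    [[0,0,-0.044],[0,0,0]],
    [[0,0,-0.052],[0,0,0]],
    [[0,0,-0.06],[0,0,0]],
    [[0,0,-0.06],[0,0,0]]
  ]
}}

```text
time_s: 13.33
position: [0.5066, 0.1425, 0.1269]
tool_rot: [[0.947, 0.322, 0.001], [0.322, -0.947, 0.0], [0.001, 0.0, -1.0]]
ft_force: [-0.3, -0.0, -1.2]
grip_width: 0.0481
gripper_force: 41.3
```

Run:
```python
from h import *
d=get_image("scene"); e=get_image("side")
s=env.observe(); print(s["time_s"],np.round(s["ft_force"],2),s["grip_width"],s["gripper_force"])
a=[cv2.resize(x["img"][y-60:y+60,c-65:c+65],(400,370),interpolation=cv2.INTER_CUBIC) for x,c,y in((d,322,180),(e,220,150))]
cv2.imwrite("pics/e.png",np.concatenate(a,1)[...,::-1])
```

```text
13.4333 [-0.75 -0.15 -1.94] 0.04762775517775278 41.33587189251557
```

View pics/e.png

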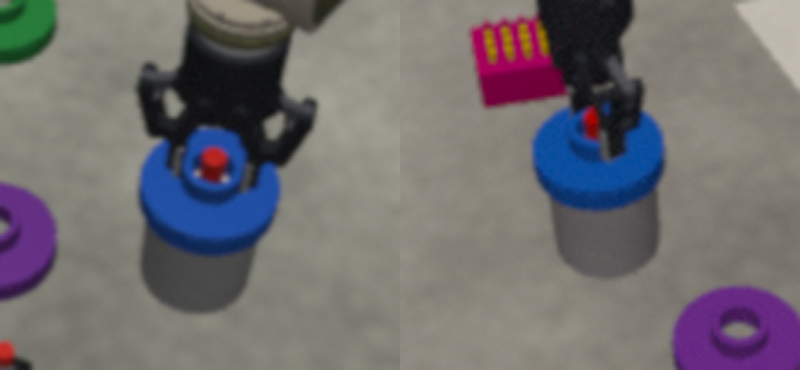

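The cover is rising level while the knob stays down, now lower relative to the collar. I continue straight up.

Request:
{"api": "step_arm", "payload": {
  "targets": [
    [[0,0,-0.01],[0,0,0]],
    [[0,0,-0.03],[0,0,0]],
    [[0,0,-0.06],[0,0,0]],
    [[0,0,-0.09],[0,0,0]],
    [[0,0,-0.12],[0,0,0]],
    [[0,0,-0.15],[0,0,0]],
    [[0,0,-0.18],[0,0,0]],
    [[0,0,-0.21],[0,0,0]],
    [[0,0,-0.24],[0,0,0]],
    [[0,0,-0.27],[0,0,0]]
  ]
}}

```text
time_s: 14.27
position: [0.5064, 0.1424, 0.2083]
tool_rot: [[0.947, 0.322, 0.0], [0.322, -0.947, 0.0], [0.0, 0.0, -1.0]]
ft_force: [-1.0, 0.0, -1.7]
grip_width: 0.0479
gripper_force: 41.4
```

Request:
{"api": "step_arm", "payload": {
  "targets": [
    [[0,0,-0.02],[0,0,0]],
    [[0,0,-0.035],[0,0,0]],
    [[0,0,-0.045],[0,0,0]],
    [[0,0,-0.05],[0,0,0]],
    [[0,0,-0.05],[0,0,0]],
    [[0,0,-0.05],[0,0,0]],
    [[0,0,-0.05],[0,0,0]]
  ]
}}

```text
time_s: 14.85
position: [0.5063, 0.1424, 0.2219]
tool_rot: [[0.947, 0.322, -0.001], [0.322, -0.947, -0.0], [-0.001, -0.0, -1.0]]
ft_force: [0.7, -0.4, -2.1]
grip_width: 0.0476
gripper_force: 41.4
```

Run:
```python
from h import *
d=get_image("scene"); e=get_image("side")
s=env.observe(); p=np.array(s["position"]); print(s["time_s"],p.round(4),np.round(s["ft_force"],2),s["grip_width"],s["gripper_force"])
for x in(d,e):
    W=cloud(x); I=x["img"].astype(int); R,G,B=I[...,0],I[...,1],I[...,2]
    ok=~np.isnan(W[...,0])&(np.hypot(W[...,0]-p[0],W[...,1]-p[1])<.075)&(W[...,2]>.03)
    b=W[ok&(B>R+60)&(B>G+30)]; print("blue z",np.percentile(b[:,2],[1,50,99]).round(4))
    pl=b[abs(b[:,2]-np.median(b[:,2]))<.006]; A=np.c_[pl[:,:2]-p[:2],np.ones(len(pl))]; print("slope",np.linalg.lstsq(A,pl[:,2],rcond=None)[0].round(4))
    w=W[ok&(I.min(-1)>150)]; r=W[ok&(R>B+70)&(R>G+70)]
    print("white z",len(w),np.percentile(w[:,2],[5,50,95]).round(4) if len(w) else 0,"red",len(r),r.max(0) if len(r) else 0)
a=[cv2.resize(x["img"][y-75:y+60,c-65:c+65],(400,415),interpolation=cv2.INTER_CUBIC) for x,c,y in((d,322,165),(e,220,140))]
cv2.imwrite("pics/f.png",np.concatenate(a,1)[...,::-1])
```

```text
14.95 [0.5063 0.1425 0.222 ] [ 0.73  0.79 -1.33] 0.04772381378068014 41.36478328029625
blue z [0.2016 0.2191 0.241 ]
slope [-0.012  -0.0031  0.2191]
white z 665 [0.0985 0.101  0.1036] red 14 [0.51794006 0.14794181 0.13011704]
blue z [0.1979 0.2183 0.2397]
slope [0.0035 0.0198 0.2186]
white z 600 [0.0983 0.1006 0.1031] red 50 [0.51080809 0.1375923  0.14734784]
```

View pics/f.png

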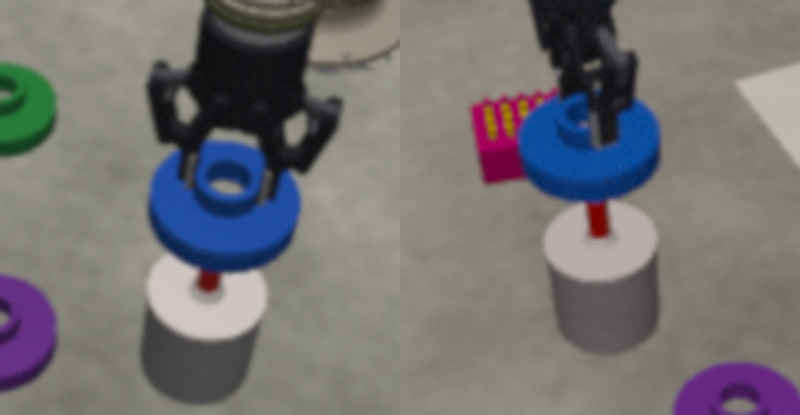

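The inner lid is seated level with its flange at 0.101, as expected. The cover is held level with its bottom edge about 38 mm above the knob, so I hand the job in.

```bash
python3 -c "
from rig import close_job
print(close_job())"
```

```text
the job is handed in; nothing more can be done
None
```

The job is done and handed in at about 15 s: the inner lid sits home on the canister, and the gripper holds the blue cover level with its bottom edge about 38 mm above the red knob.

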